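# Snap a cast model onto the scanner carriage and hold it home

### The arm

A 7-joint arm with a two-finger parallel gripper is mounted at the origin on a cart in front of the work surface, level with it; the furniture and walls round the work are solid. World frame = base frame: x ahead of the robot, y to its left, z up, the work surface at z = 0. Lengths are in m, angles in rad, forces in N, time in s.
With the tool pointing down it reaches from about 0.4 to 0.85 m from the base axis. Payload 4.4 kg.
Tool frame: the origin (TCP) lies midway between the tips of the shut fingers; the grasp point (between the pads) lies 19 mm behind it; z points along the fingers, y is the line along which they close (so a half turn about z gives the same grasp; the last joint's range is limited). The gripper opens to 94 mm and grips with 3 to 60 N. Pads are 16 mm wide; open, the fingers measure 119 mm over their backs; the gripper's body (75 mm by 177 mm) begins 78 mm behind the grasp point.
Start: joints at [-1.232, 0.628, 0.038, 1.517, -0.027, 0.996, -0.02], TCP at [0.256, 0.597, 0.205] pointing down, gripper open.
Joint ranges: [-3.06, 3.06], [-0.37, 2.12], [-1.25, 1.32], [0.18, 2.47], [-1.1, 4.24], [0.23, 1.98], [-2.94, 2.94]. Speed limits (rad/s): [2.57, 2.57, 3.14, 3.14, 3.14, 3.14, 3.14].

### API

Orientations are given as a unit quaternion [w, x, y, z].
In Python, from station import arm gives the robot as it stands. Calls block until the motion is done:
- arm.move_ptp(position, orientation): joint-space move of the TCP to a pose.
- arm.move_l(position, feed=0.15, ori=None, threshold=None): straight line of the TCP; ori=None keeps the orientation; feed is the mean speed in m/s. With threshold (N) it stops when the force on the tool has changed by that much, and returns True; else False.
- arm.movej(angles): joint-space move.
- arm.let_go() and arm.close_gripper(newtons=None): open the fingers fully, or close them until they stop; newtons is the grip in N (None keeps the last).
- arm.dwell(seconds).
- arm.inverse_kinematics(position, orientation): joint angles nearest the present ones, or None.
- arm.get_state(): the state.
- arm.read_camera(name): name is "scene" or "top" or "wrist"; returns a dict with "image" (480x640x3 uint8, red, green, blue), "intrinsics" (3x3 intrinsics, pixels), "view" (4x4, takes a point from world to camera coordinates). Camera axes: x right, y down, z forward; pixel columns grow to the right and rows downward; lengths in m; the calibration is good to about 2 mm. The wrist camera is an equidistant fisheye: a pixel r from the principal point sees the ray r / f radians off the axis. A picture is of the moment at which its call begins. There is no depth.
A pose or a line that the arm cannot do raises arm.PlanningError and nothing moves.
- arm.job_done(): hands the job in; it is judged then, once.
The state is a dict: "time_s": time; "joint_positions": joint angles; "joint_vel": joint speeds; "joint_efforts": joint torques, N m; "position": TCP position; "ee_rot": TCP orientation; "wrist_force": force on the tool from outside, world axes, zero at the start; "moment": the same for the moment, N m; "width": opening from 0.0 (shut) to 1.0 (fully open); "gripper_force": force on a finger pad.
Only numpy, scipy, OpenCV 4.12 (cv2) and the standard library are available. Lean on these libraries where they do the work, as an engineer would, in place of code of your own. Each camera call takes 0.05 s, during which the arm holds its last target. There are 200 camera calls.

### The job

Get the cast model that stands on a clip plate ready for scanning: first push the scanner's empty carriage along its rail to the loading stop, until the spring catch clicks in, so that it cannot run away; then carry the model over and press its plate down between the corner guides until both spring clips snap over it and it lies flat on the seat. Finish with the hand still on it, pressing it down firmly (about 15 N) and not letting up, because I tighten the lock screw on the carriage while you hold it; leave the other things on the bench where they are.

Things in the scene. Friction and masses are not known exactly. Their poses are not given: they have to be found in the camera images.
- scanner: Open model scanner, fixed: grey base 170 mm deep (x), 300 long (y), top 22 mm up, a steel rail along y. Behind it at x +160, y -100 mm a 305 mm tall column carries a white scan head, 150 mm wide, lowest point 230 mm up, reaching forward to x +70 mm. Origin under the base's centre, on the bench; x points away from the robot, y along the rail to the loading stop.
- carriage (a joint): Travel of the aluminium carriage on the rail, m: 0 at the loading stop (its +y end), growing to 0.14 towards -y. Slides with about 1 N of friction; over the last 10 mm a spring roller at the rail's back has to be pushed past (about 8 N), then it draws the carriage against the stop and holds it.
- post_top (a point): Centre of the top of the round steel push post, 11 mm thick, its upper 31 mm free, on an arm at the carriage's front (robot) side, 68 mm in front of the seat's centre and 78 mm above the bench. Free for 30 mm all round. Moves with the carriage; axes as the scanner's.
- seat_centre (a point): Centre of the top face of the hard black clip seat (40 x 56 mm), 56 mm above the bench; moves with the carriage; axes as the scanner's. Four black corner guides, tops 20 mm above the seat, upper 8 mm sloped as a 4 mm lead-in, take the plate's cut corners with 1 mm play. The seat's x sides are free for fingers: carriage there 70 mm wide, its top 8 mm below the seat.
- model_plate: The part to mount: white plastic clip plate, 60 (x) by 68 mm (y), 12 mm thick, corners cut by 12 mm, a rounded bead along each y end (74 mm over both), with a dark grey toothed arch on a plaster base fixed on top; 40 mm high in all, about 0.19 kg. Origin: centre of the plate's underside, z up. Grip it across the 60 mm, on the plate's x sides. Its y axis goes along the rail, either way round.
- clip_left (a joint): Angle of the steel spring clip at the seat's +y end, rad: 0 at rest, up to 0.16 while the plate's bead passes, 0 to 0.1 once it holds the plate. The bead meets the nose when the plate is 9 mm above the seat; pushing both clips past takes 7 to 12 N, then the force drops sharply; one may click before the other: press on to 15-20 N until the plate is flat on the seat.
- clip_right (a joint): The same for the steel spring clip at the seat's -y end.
- dark_model: Bystander: a loose dental model much like the other, 60 x 68 x 28 mm, but on a bare plaster base with no clip plate under it. Origin: centre of its underside.
- horn: Bystander: rough lump of plaster, 60 x 93 x 56 mm. Origin: under its centre.
- handpiece: Bystander: black and white handpiece, 177 mm long, lying. Origin: under its centre.
- die: Bystander: small grey crown die, 18 mm wide, 31 mm tall, standing. Origin: centre of its underside.
- burs: Bystander: grey block of burs, 34 x 75 mm, 52 mm tall. Origin: centre of its underside.

How it is judged:
By the outcome, as a careful person would: the job done as asked, in the order asked, and still so for the second after the job is handed in, while the arm keeps its last pose, push and grip.
It also fails if it takes over 58 s, if anything falls off the work surface, if the arm or the gripper's body presses on something with over 40 N, if the wrist force passes 120 N, or if a joint passes its speed limit or range.

## Working session

There is one attempt and no reset: what is moved stays moved. The work goes in short steps, each a Python script; the robot and the scene stay as the last script left them, time stands still between calls to the robot, and variables do not carry over. Pictures are saved under pics/ and viewed, at most 10 in all, crops included, and the job is handed in when it is done.

```bash
ls; mkdir -p pics
python3 - <<'E'
from station import arm
import cv2,pickle
d={}
for n in ["scene","top"]:
    c=arm.read_camera(n); d[n]=c
    cv2.imwrite(f"pics/{n}0.png",c["image"][:,:,::-1])
    print(n,c["intrinsics"].tolist(),c["view"].round(4).tolist() if hasattr(c["view"],'round') else c["view"])
pickle.dump(d,open("cams.pkl","wb"))
s=arm.get_state();print({k:s[k] for k in("time_s","position","ee_rot","wrist_force","width")})
E
```

```text
pics
station.py
scene [[571.5584828519027, 0.0, 319.60880073901757], [0.0, 571.5584828519027, 246.1185112395144], [0.0, 0.0, 1.0]] [[0.7272, -0.6861, -0.0213, -0.3671], [-0.3867, -0.3838, -0.8386, 0.2973], [0.5672, 0.618, -0.5444, 0.7923], [0.0, 0.0, 0.0, 1.0]]
top [[450.1787905161718, 0.0, 309.4979412295009], [0.0, 450.1787905161718, 238.40395086653163], [0.0, 0.0, 1.0]] [[-0.0178, -0.9998, -0.0014, 0.1061], [-0.9959, 0.0178, -0.0885, 0.5958], [0.0885, -0.0001, -0.9961, 1.026], [0.0, 0.0, 0.0, 1.0]]
{'time_s': 0.1, 'position': array([0.25572571, 0.5969573 , 0.20468307]), 'ee_rot': array([-1.70681060e-04,  2.01005810e-01,  9.79589704e-01, -8.04207599e-04]), 'wrist_force': array([ 0.27630302, -0.33590602,  0.14024501]), 'width': 1.0011805706554269}
```

View pics/scene0.png

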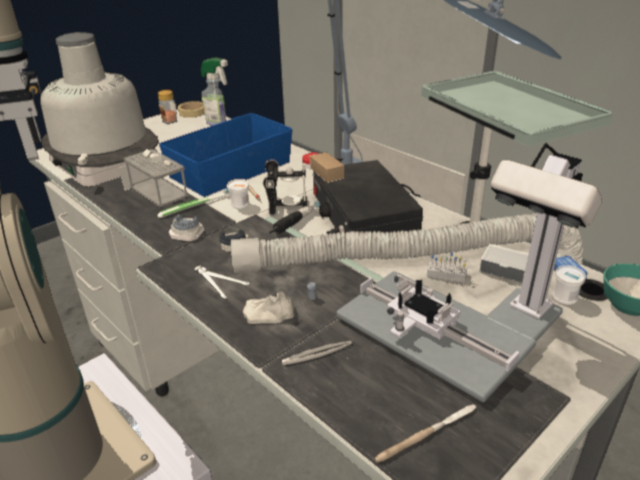

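View pics/top0.png

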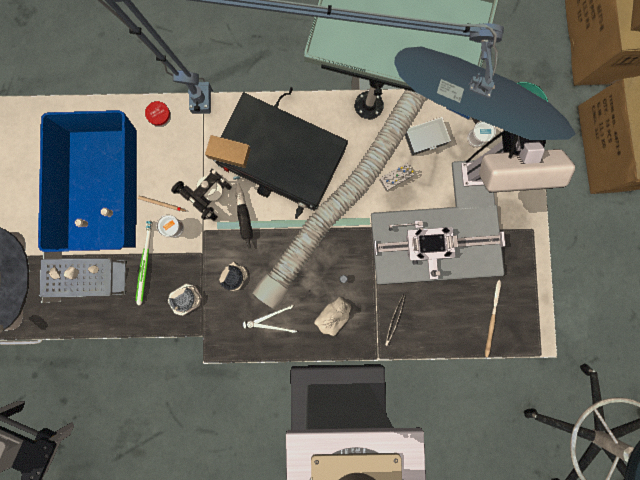

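Run:
```python
import cv2,numpy as np
t=cv2.imread("pics/top0.png");s=cv2.imread("pics/scene0.png")
a=cv2.resize(t[200:300,365:515],(800,533),interpolation=3)[:, :]
b=cv2.resize(t[250:325,160:260],(400,300),interpolation=3)
c=cv2.resize(s[205:265,160:260],(400,240),interpolation=3)
d=cv2.resize(s[265:345,340:473],(800,481),interpolation=3)
cv2.imwrite("pics/c1.png",a)
m=np.zeros((540,800,3),np.uint8);m[:300,:400]=b;m[300:540,:400]=c;m[:240,400:]=cv2.resize(d,(400,240));cv2.imwrite("pics/c2.png",m)
```

```text
(no output)
```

View pics/c1.png

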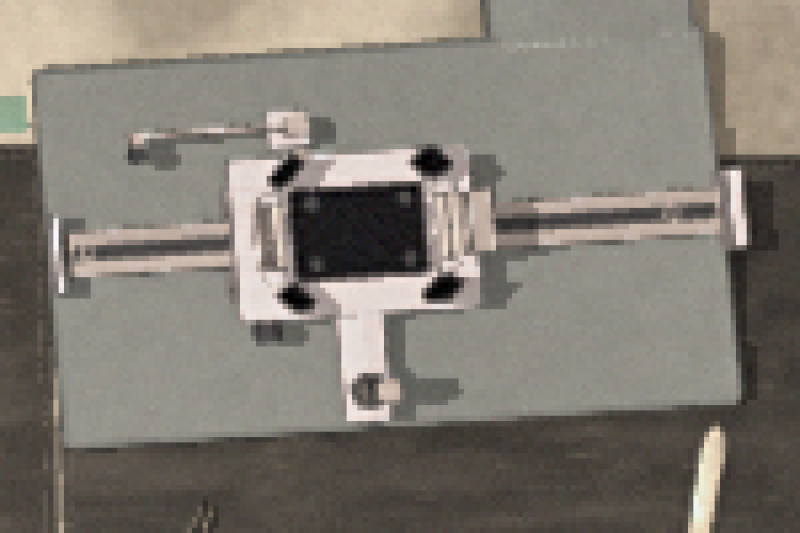

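View pics/c2.png

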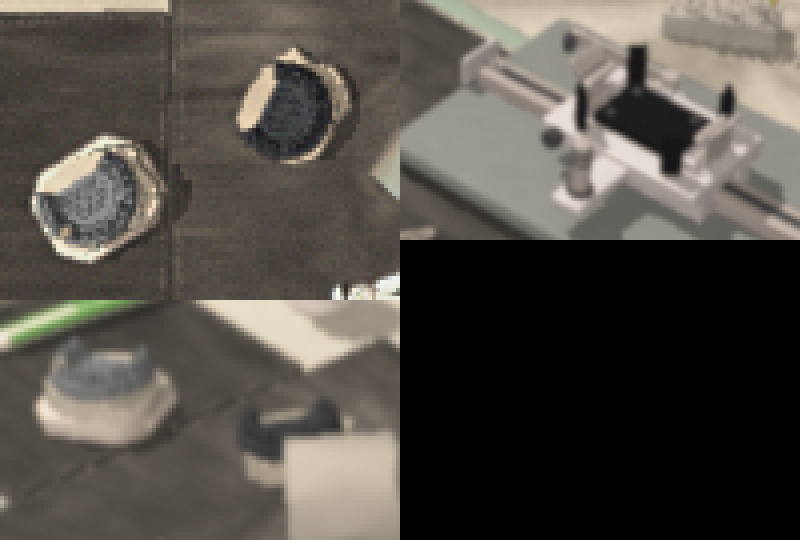

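```bash
cat > h.py <<'E'
import numpy as np,cv2,pickle
from scipy.spatial.transform import Rotation as R
def ray(c,uv,fish=False):
    K=np.array(c["intrinsics"]);V=np.array(c["view"])
    x=(uv[0]-K[0,2])/K[0,0];y=(uv[1]-K[1,2])/K[1,1]
    if fish:
        r=np.hypot(x,y);k=np.sin(r)/max(r,1e-9);d=np.array([x*k,y*k,np.cos(r)])
    else: d=np.array([x,y,1.])
    return -V[:3,:3].T@V[:3,3], V[:3,:3].T@d
def onplane(c,uv,z,fish=False):
    o,d=ray(c,uv,fish);return o+d*(z-o[2])/d[2]
def proj(c,p,fish=False):
    K=np.array(c["intrinsics"]);q=np.array(c["view"])[:3]@np.append(p,1)
    if fish:
        a=np.arctan2(np.hypot(q[0],q[1]),q[2]);n=q[:2]/np.hypot(q[0],q[1])*a
    else: n=q[:2]/q[2]
    return K[:2,:2]@n+K[:2,2]
def down(yaw):
    """tool down, tool y axis at angle yaw (mod pi) from world x"""
    y=np.array([np.cos(yaw),np.sin(yaw),0]);z=np.array([0,0,-1.]);x=np.cross(y,z)
    q=R.from_matrix(np.c_[x,y,z]).as_quat();return q[[3,0,1,2]]
E
python3 - <<'E'
from h import *
from station import arm
d=pickle.load(open("cams.pkl","rb"));t=d["top"];s=d["scene"]
f=lambda x,y:(365+x/5.333,200+y/5.333)
for n,p,z in [("seatc",(359,232),.056),("seatTL",(290,190),.056),("seatTR",(420,183),.056),("seatBR",(426,273),.056),("seatBL",(297,281),.056),("post",(390,390),.078),("BL",(65,447),.022),("BR",(740,403),.022),("TL",(33,70),.022),("TR",(705,32),.022)]:
    print(n,onplane(t,f(*p),z).round(4))
g=lambda x,y:(160+x/4,250+y/4)
for n,p in [("a",(33,200)),("b",(105,135)),("c",(163,180)),("d",(85,262))]: print(n,onplane(t,g(*p),.012).round(4))
w=arm.read_camera("wrist");cv2.imwrite("pics/w0.png",w["image"][:,:,::-1])
s=arm.get_state();V=np.array(w["view"]);c=-V[:3,:3].T@V[:3,3];q=s["ee_rot"]
T=R.from_quat(np.r_[q[1:],q[0]]).as_matrix()
print("cam in tool",T.T@(c-s["position"]),"axes",(T.T@V[:3,:3].T).round(3).tolist(),w["intrinsics"])
print("tool y",T[:,1])
E
```

```text
seatc [ 0.5784 -0.183   0.056 ]
seatTL [ 0.5969 -0.1543  0.056 ]
seatTR [ 0.5989 -0.2098  0.056 ]
seatBR [ 0.5605 -0.2107  0.056 ]
seatBL [ 0.558  -0.1558  0.056 ]
post [ 0.5111 -0.187   0.078 ]
BL [ 0.4892 -0.0601  0.022 ]
BR [ 0.503  -0.3555  0.022 ]
TL [ 0.6553 -0.0511  0.022 ]
TR [ 0.6669 -0.3491  0.022 ]
a [0.46   0.4289 0.012 ]
b [0.4972 0.3869 0.012 ]
c [0.4703 0.3528 0.012 ]
d [0.4236 0.3981 0.012 ]
cam in tool [ 0.08405621  0.001327   -0.17713145] axes [[0.001, -0.958, -0.286], [1.0, 0.0, 0.001], [-0.001, -0.286, 0.958]] [[371.64829954   0.         323.26519905]
 [  0.         371.64829954 240.70706067]
 [  0.           0.           1.        ]]
tool y [ 0.39379919  0.9191954  -0.00142183]
```

Run:
```python
from h import *
from station import arm
arm.move_ptp([0.462,0.391,0.17],arm.get_state()["ee_rot"])
w=arm.read_camera("wrist");pickle.dump(w,open("w1.pkl","wb"))
im=w["image"][:,:,::-1].copy();u=proj(w,[.462,.391,.012],True);print(u,arm.get_state()["time_s"])
x,y=int(u[0]),int(u[1]);print(x-100,y-75)
cv2.imwrite("pics/w1.png",cv2.resize(im[max(y-75,0):y+75,x-100:x+100],None,fx=4,fy=4,interpolation=3))
```

```text
[319.95700439 226.5208989 ] 1.3333
219 151
```

View pics/w1.png

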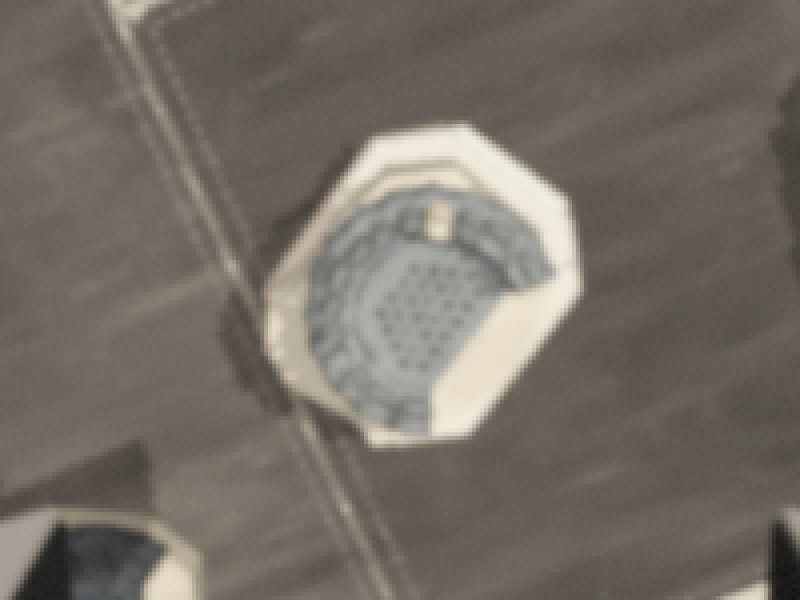

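Run:
```python
from h import *
w=pickle.load(open("w1.pkl","rb"))
V=[(270,290),(370,135),(470,125),(577,203),(580,290),(470,435),(370,445),(270,370)]
for z in (.012,.006):
    P=np.array([onplane(w,(219+a/4,151+b/4),z,True)[:2] for a,b in V])*1e3
    print(z,P.round(1).tolist());print("edges",np.linalg.norm(np.roll(P,-1,0)-P,axis=1).round(1))
    e1=P[1]-P[0];e2=P[4]-P[5];print([np.degrees(np.arctan2(e[1],e[0])) for e in(e1,e2,P[3]-P[2],P[7]-P[6])])
    yd=e1/np.linalg.norm(e1)+e2/np.linalg.norm(e2);yd/=np.linalg.norm(yd);xd=np.array([yd[1],-yd[0]])
    a=P@xd;b=P@yd;print("x",sorted(a.round(1)),"y",sorted(b.round(1)))
    c=(a.max()+a.min())/2*xd+(b.max()+b.min())/2*yd;print("centre",c,"yaw x",np.degrees(np.arctan2(xd[1],xd[0])))
```

```text
0.012 [[447.1, 363.4], [422.9, 399.3], [429.7, 421.1], [455.9, 436.9], [475.3, 430.0], [498.4, 392.7], [491.3, 369.6], [464.8, 355.3]]
edges [43.3 22.8 30.6 20.7 43.8 24.1 30.1 19.5]
[np.float64(123.94035157676946), np.float64(121.66498443596087), np.float64(31.089801528643285), np.float64(-151.66057853594307)]
x [np.float64(571.8), np.float64(572.7), np.float64(583.2), np.float64(589.3), np.float64(613.2), np.float64(619.9), np.float64(631.6), np.float64(632.5)] y [np.float64(44.5), np.float64(46.9), np.float64(60.1), np.float64(63.3), np.float64(103.9), np.float64(106.5), np.float64(120.3), np.float64(121.2)]
centre [461.24995833 395.86000026] yaw x 32.80266800636515
0.006 [[448.2, 362.3], [423.6, 398.8], [430.5, 421.0], [457.2, 437.1], [477.0, 430.0], [500.4, 392.1], [493.2, 368.6], [466.3, 354.0]]
edges [44.  23.2 31.1 21.  44.6 24.5 30.7 19.9]
[np.float64(123.94035157676949), np.float64(121.66498443596087), np.float64(31.08980152864326), np.float64(-151.66057853594305)]
x [np.float64(572.1), np.float64(573.0), np.float64(583.7), np.float64(589.9), np.float64(614.3), np.float64(621.1), np.float64(633.0), np.float64(633.9)] y [np.float64(42.6), np.float64(45.0), np.float64(58.4), np.float64(61.7), np.float64(103.1), np.float64(105.8), np.float64(119.7), np.float64(120.7)]
centre [462.62888922 395.29983804] yaw x 32.802668006365174
```

Run:
```python
from h import *
from station import arm
th=.044;yd=np.array([-np.sin(th),np.cos(th),0]);q=down(th)
p=np.array([.511,-.187,.055])-.028*yd
arm.close_gripper(20)
arm.move_ptp([p[0],p[1],.25],q)
w=arm.read_camera("wrist");pickle.dump(w,open("w2.pkl","wb"))
print(proj(w,[.511,-.187,.078],True),proj(w,[.578,-.183,.056],True))
cv2.imwrite("pics/w2.png",w["image"][:,:,::-1])
s=arm.get_state();print(s["time_s"],s["position"],s["wrist_force"],s["joint_positions"].round(2))
```

```text
[322.32171069 195.12570821] [388.34842747 191.22420076]
4.9917 [ 0.5127771  -0.21359606  0.24971229] [ 0.17035745 -0.14297564 -0.51329735] [ 0.02  0.48  0.49  1.74 -0.26  0.99  0.65]
```

View pics/w2.png

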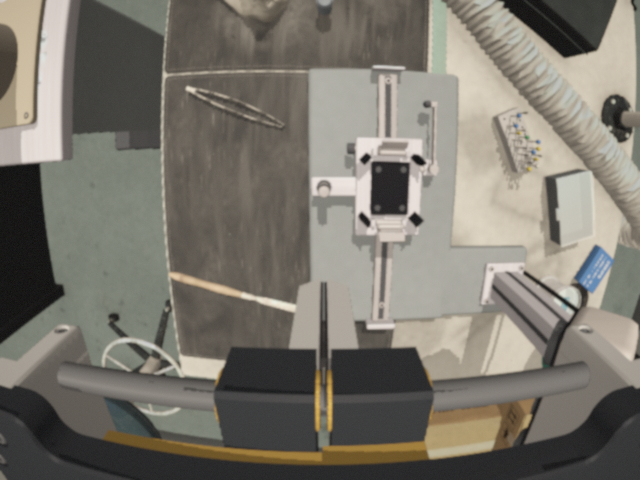

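Run:
```python
from h import *
from station import arm
w=pickle.load(open("w2.pkl","rb"));print("post",onplane(w,(323,187),.078,True),"seat",onplane(w,(390,188.5),.056,True))
th=.044;yd=np.array([-np.sin(th),np.cos(th),0])
p=np.array([.511,-.187,.055])-.028*yd
print(arm.move_l(p,feed=.2,threshold=10), arm.get_state()["wrist_force"])
r=arm.move_l(p+.15*yd,feed=.06,threshold=16)
s=arm.get_state();print(r,s["time_s"],s["position"],(s["position"]-p)@yd,s["wrist_force"])
w=arm.read_camera("wrist");pickle.dump(w,open("w3.pkl","wb"))
cv2.imwrite("pics/w3.png",w["image"][:,:,::-1])
```

```text
post [ 0.51127636 -0.17916102  0.078     ] seat [ 0.57948039 -0.18008814  0.056     ]
False [ 0.53897619  0.26489609 -0.97176348]
True 7.625 [ 0.50806533 -0.12693073  0.05508853] 0.08814021407495955 [ 0.22377928 -3.22766317  1.07658064]
```

View pics/w3.png

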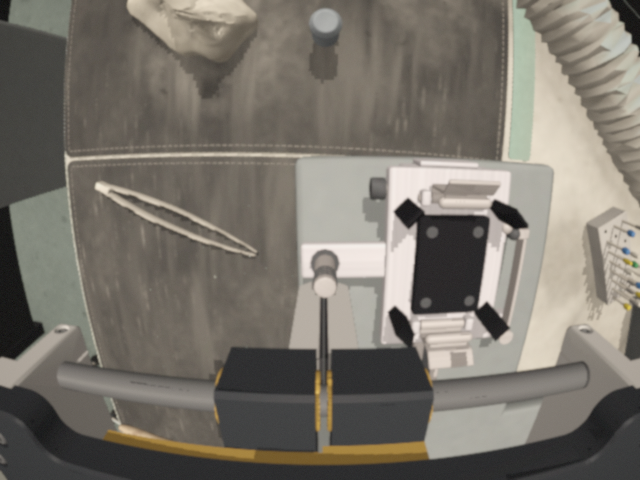

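Run:
```python
from h import *
from station import arm
th=.044;yd=np.array([-np.sin(th),np.cos(th),0])
p=arm.get_state()["position"]
for i in range(6):
    r=arm.move_l(p+.002*(i+1)*yd,feed=.03,threshold=25)
    s=arm.get_state();print(r,((s["position"]-p)@yd).round(4),s["wrist_force"].round(1))
    if r or s["wrist_force"][1]<-22:break
w=arm.read_camera("wrist");pickle.dump(w,open("w3.pkl","wb"))
cv2.imwrite("pics/w3b.png",w["image"][:,:,::-1]);print(s["time_s"])
a=pickle.load(open("w2.pkl","rb"))["image"]
```

```text
False 0.0002 [-0.1 -6.7  0. ]
False 0.0003 [ -0.4 -10.   -0.6]
False 0.0005 [ -0.5 -12.2  -2.5]
False 0.0006 [  0.1 -15.7  -2.3]
False 0.0007 [ -1.9 -19.1  -4.4]
False 0.0008 [ -0.6 -23.4  -6.5]
9.175
```

Run:
```python
from h import *
from station import arm
th=.044;yd=np.array([-np.sin(th),np.cos(th),0]);q=down(th)
p=arm.get_state()["position"]
arm.move_l(p-.02*yd,feed=.08)
p=p-.02*yd;p[2]=.2;arm.move_l(p,feed=.25)
arm.move_l(np.array([.576,-.107,.2])-.03*yd,feed=.25)
w=arm.read_camera("wrist");pickle.dump(w,open("w4.pkl","wb"))
im=w["image"];u=proj(w,[.576,-.107,.056],True);print(u,arm.get_state()["time_s"])
m=(im.max(2)<60).astype(np.uint8)
n,l,st,ce=cv2.connectedComponentsWithStats(m)
for i in range(1,n):
    if st[i,4]>60 and np.hypot(*(ce[i]-u))<120: print(i,st[i],ce[i])
x,y=u.astype(int);print(x-100,y-75)
cv2.imwrite("pics/w4.png",cv2.resize(im[max(y-75,0):y+75,x-100:x+100,::-1],None,fx=4,fy=4,interpolation=3))
```

```text
[324.7126213  196.53018465] 10.9667
184 [ 304  165   43   61 2254] [324.92901508 194.75820763]
186 [289 225  12  16 116] [294.84482759 232.18965517]
187 [351 225  11  15 116] [355.68103448 231.8362069 ]
224 121
```

View pics/w4.png

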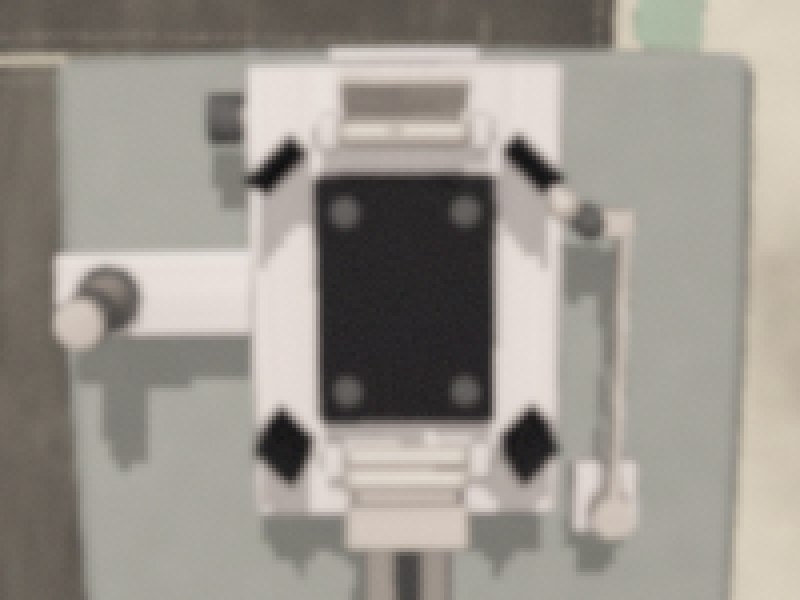

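Run:
```python
from h import *
from station import arm
w=pickle.load(open("w4.pkl","rb"))
P=np.array([onplane(w,(224+a/4,121+b/4),.056,True) for a,b in [(317,177),(495,177),(493,421),(319,421)]])
print(P.round(4),P.mean(0)); e=P[0]-P[3]+P[1]-P[2];f=P[1]-P[0]+P[2]-P[3];print(np.arctan2(-e[0],e[1]),np.arctan2(f[1],f[0]),np.linalg.norm(e)/2,np.linalg.norm(f)/2)
l=w["image"].max(2)<60
n,l,st,ce=cv2.connectedComponentsWithStats(l.astype(np.uint8))
c=cv2.findContours((l==184).astype(np.uint8),0,1)[0][0][:,0]
Q=np.array([onplane(w,x,.056,True)[:2] for x in c],np.float32)*1000
print(cv2.minAreaRect(Q))
# post top & guide tops as checks
print("post",onplane(w,(224+78/4,121+323/4),.078,True))
G=np.array([onplane(w,(224+a/4,121+b/4),.076,True) for a,b in [(277,165),(533,163),(530,443),(285,443)]]);print("guides",G.round(4),G.mean(0))
# pick
q=down(np.radians(32.6));c=[.4615,.3958]
arm.let_go()
arm.move_ptp([*c,.12],q)
arm.move_l([*c,.004],feed=.12,threshold=8)
s=arm.get_state();print(s["position"],s["wrist_force"],s["time_s"])
arm.close_gripper(45)
s=arm.get_state();print(s["position"],s["wrist_force"],s["width"],s["gripper_force"],s["time_s"])
```

```text
[[ 0.5565 -0.0805  0.056 ]
 [ 0.5945 -0.0788  0.056 ]
 [ 0.5971 -0.1328  0.056 ]
 [ 0.5586 -0.1345  0.056 ]] [ 0.57667296 -0.10662658  0.056     ]
0.04437029556483048 0.04439400176424292 0.0540396735737913 0.03828622198327992
((576.2738037109375, -105.98258972167969), (36.27040100097656, 52.89316940307617), 3.0835254192352295)
post [ 0.50923517 -0.10980667  0.078     ]
guides [[ 0.5494 -0.0764  0.076 ]
 [ 0.6006 -0.0737  0.076 ]
 [ 0.6037 -0.132   0.076 ]
 [ 0.5526 -0.1342  0.076 ]] [ 0.57659228 -0.10408527  0.076     ]
[0.46206807 0.39618499 0.00473607] [-0.12251436  0.25427998 -0.00515403] 15.5167
[0.46120445 0.39562752 0.00414552] [-0.93172334 -0.78306824  2.38131776] 0.6273325955458893 44.84602332115173 16.1583
```

Run:
```python
from h import *
from station import arm
p=arm.get_state()["position"].copy()
arm.move_l([p[0],p[1],.26],feed=.2)
arm.move_ptp([.5765,-.1063,.22],down(.044))
arm.move_l([.5765,-.1063,.12],feed=.15)
w=arm.read_camera("wrist");s=arm.get_state();pickle.dump((w,s["position"],s["ee_rot"]),open("w5.pkl","wb"))
print(s["position"],s["wrist_force"],s["width"],s["gripper_force"],s["time_s"])
u=proj(w,s["position"],True).astype(int);print(u-[100,75])
x,y=u;cv2.imwrite("pics/w5.png",cv2.resize(w["image"][y-75:y+75,x-100:x+100,::-1],(800,600),interpolation=3))
```

```text
[ 0.57745303 -0.10653431  0.12104976] [-0.26390825 -0.11908787 -2.28752506] 0.6311153540443517 44.856353402137756 20.3333
[222 224]
```

View pics/w5.png

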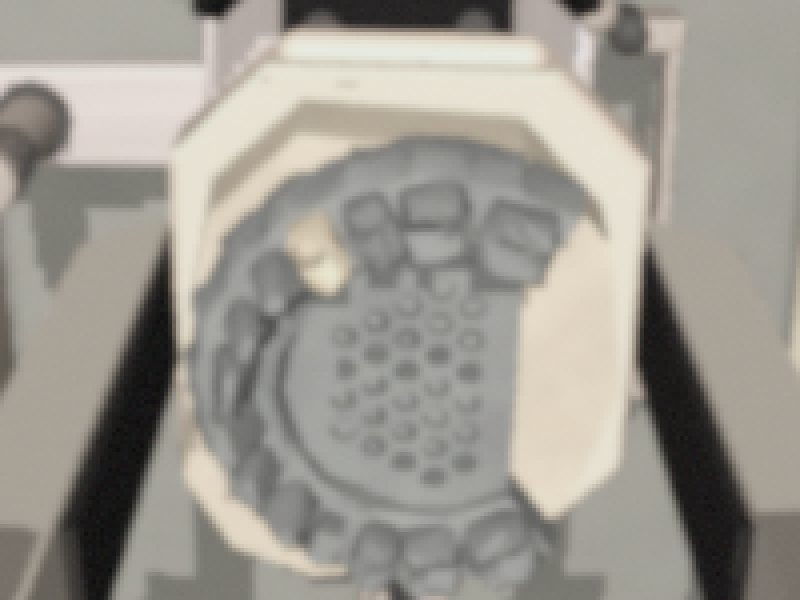

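Run:
```python
from h import *
w,p,q=pickle.load(open("w5.pkl","rb"));T=R.from_quat(np.r_[q[1:],q[0]]).as_matrix()
f=lambda a,b,h:(T.T@(onplane(w,(222+a/4,224+b/4),p[2]+h,True)-p)*1e3).round(1)
print("tool yaw",np.arctan2(T[1,1],T[0,1]))
for n,a,b,h in [("edgeL",260,66,.008),("edgeR",570,68,.008),("beadL",280,35,.002),("beadR",545,37,.002),("cornL",175,150,.008),("cornR",645,160,.008),("cornLt",250,67,.008),("cornRt",565,70,.008)]: print(n,f(a,b,h))
```

```text
tool yaw 0.04421841391198438
edgeL [ 35.  -17.1  -8.1]
edgeR [34.8 19.8 -8. ]
beadL [ 37.2 -15.2  -2.1]
beadR [36.9 17.3 -2. ]
cornL [ 24.3 -27.8  -8.1]
cornR [23.  29.4 -8. ]
cornLt [ 34.9 -18.3  -8.1]
cornRt [34.5 19.2 -8. ]
```

Run:
```python
from h import *
from station import arm
arm.close_gripper(60)
g=np.array([.5758,-.1068]);c=g.copy()
for z in (.09,.084):
    arm.move_l([*c,z],feed=.08); s=arm.get_state(); c=c+(g-s["position"][:2])
    print(s["position"].round(4),s["wrist_force"].round(1),c)
for z in (.080,.077,.074,.071,.069):
    r=arm.move_l([*c,z],feed=.03,threshold=12); s=arm.get_state()
    print(z,r,s["position"].round(4),s["wrist_force"].round(1),s["moment"].round(2))
    if r: break
print(s["time_s"],s["width"])
```

```text
[ 0.5755 -0.1069  0.0895] [ 1.  -0.5 -2.2] [ 0.57610674 -0.10666934]
[ 0.576  -0.1066  0.0838] [-0.5 -0.1 -2.7] [ 0.57587973 -0.10690813]
0.08 False [ 0.5757 -0.1069  0.0799] [ 0.6 -0.7 -1.1] [-0.04  0.03 -0.03]
0.077 False [ 0.5757 -0.1068  0.0768] [ 0.9  0.  -2. ] [-0.03  0.05  0.01]
0.074 False [ 0.5757 -0.1068  0.0738] [-0.8  0.5 -2.4] [-0.09  0.03  0.02]
0.071 False [ 0.5757 -0.1069  0.0708] [ 0.1 -0.1 -2. ] [-0.05  0.03  0.03]
0.069 False [ 0.576  -0.107   0.0691] [ 0.6 -0.8 -1.4] [-0.12  0.04  0.02]
22.6083 0.6294794635611584
```

Entering freely between the guides. Now press in steps.

Run:
```python
from h import *
from station import arm
c=[.57588,-.10691]
z=.067
while z>.03:
    arm.move_l([*c,z],feed=.03,threshold=40); s=arm.get_state()
    print(round(z,3),s["position"].round(4),s["wrist_force"].round(1),s["moment"].round(2),round(s["width"],3))
    if s["wrist_force"][2]>17: break
    z-=.002
print(s["time_s"])
```

```text
0.067 [ 0.5766 -0.1073  0.0675] [0.4 0.7 2.6] [-0.22 -0.11  0.08] 0.626
0.065 [ 0.5767 -0.107   0.0652] [ 1.2 -0.1  1.6] [-0.11 -0.49  0.19] 0.628
0.063 [ 0.5757 -0.1068  0.0623] [ 2.   0.  -3.6] [-0.19 -0.54  0.21] 0.631
0.061 [ 0.5751 -0.1068  0.0602] [ 1.1 -1.2 -7.6] [-0.31 -0.35  0.07] 0.63
0.059 [ 0.5751 -0.1068  0.0601] [-2.6  1.3  7.1] [0.04 0.67 0.09] 0.628
0.057 [ 0.5752 -0.1069  0.0599] [-6.6  2.5 21.9] [0.39 1.71 0.09] 0.629
24.1083
```

Run:
```python
from h import *
from station import arm
for z in (.0577,.0577):
    arm.move_l([.5753,-.1069,z],feed=.02); arm.dwell(.3); s=arm.get_state()
    print(s["position"].round(4),s["wrist_force"].round(1),s["moment"].round(2))
w=arm.read_camera("wrist");sc=arm.read_camera("scene")
pickle.dump((w,sc,s["position"],s["ee_rot"]),open("w6.pkl","wb"))
u=proj(w,s["position"]+[0,0,.01],True).astype(int);x,y=u
a=cv2.resize(w["image"][y-90:y+60,x-75:x+75,::-1],(400,400),interpolation=3)
u=proj(sc,[.576,-.107,.066]).astype(int);x,y=u
b=cv2.resize(sc["image"][y-45:y+45,x-45:x+45,::-1],(400,400),interpolation=3)
cv2.imwrite("pics/w6.png",np.hstack([a,b]));print(s["time_s"])
```

```text
[ 0.5752 -0.1068  0.06  ] [-4.1  1.3 15.4] [0.24 1.14 0.12]
[ 0.5751 -0.1068  0.06  ] [-3.5  1.1 15.9] [0.24 1.12 0.11]
25.2083
```

View pics/w6.png

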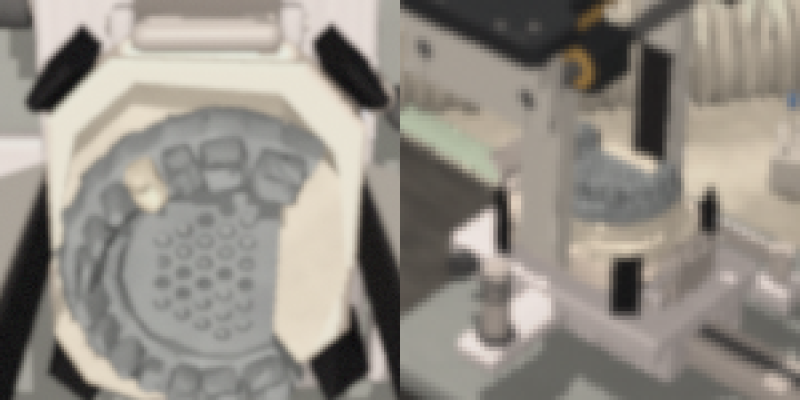

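Run:
```python
from station import arm
arm.dwell(1.0);s=arm.get_state();print(s["position"].round(4),s["wrist_force"].round(1),s["gripper_force"],s["time_s"])
if 13<s["wrist_force"][2]<19: print(arm.job_done())
```

```text
[ 0.5752 -0.1069  0.06  ] [-3.9  1.3 15.1] 59.81921374797821 26.3083
the job is handed in; nothing more can be done
None
```

The carriage is at the loading stop, and the model is flat on the seat between the corner guides. The force dropped as the clips gave way and I then pressed to about 22 N. The hand is still on it, pressing down at about 15 N; the job was handed in at 26 s, but no verdict came back and I never saw the -y clip directly.

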